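# Reset the fryer's batch counter and count two baskets

### The job

The fryer oil has been changed and two baskets have been fried since, but the batch counter still shows the old count. Throw the red pawl tab over so that the pawl stands clear, wind the knob back anticlockwise until it is home at the green zero mark, throw the pawl back in, then click the knob on clockwise for the two baskets, one click at a time with a pause of about a second at the first click, and leave the pointer on the yellow second mark with the pawl dropped in. Leave everything else on the counter where it stands.

Things in the scene. Friction and masses are not known exactly. Their poses are not given: they have to be found in the camera images.
- counter: the batch counter: a grey console 45 mm high fixed to the table. Origin at table height under the dial's axis, z up; the console spans x -95 to 115 and y -120 to 100 mm. The knob and toothed disc stand over the origin, the pawl at the +x, -y corner between two cheeks 89 mm high
- disc_top (a point): centre of the top of the steel ratchet disc, 57 mm above the table: radius 76 mm, 8 mm high saw teeth every 30 degrees. Beside it on the console five marks 30 degrees apart, clockwise from above: green (zero), white, yellow (two), white, white; the green one at +120 degrees from the counter's +x towards +y. A red stripe on the disc, in line with the knob's red end, is the pointer
- dial (a joint): turn of knob and disc, rad: 0 = home stop, pointer on green; grows clockwise from above, one click = 0.524, stop at 2.42. Stays where left (friction 0.06 N m). Pawl in: turns clockwise only; the pawl drops behind a tooth about 0.03 before each whole click and lies fully down until about 0.1 past it, then rides up the next ramp. Pawl clear: turns both ways
- knob_grip (a point): centre of the upper part of the black bar knob, on the dial's axis, 107 mm above the table; its x axis runs along the bar towards its red pointer end, z up. The bar is 84 mm long, 20 mm wide and 40 mm high (85 to 125 mm above the table), on a stem of radius 21 mm
- pawl (a joint): swing of the pawl lever in rad: 0 = pawl fully down between teeth, up to about 0.12 when it rides over a tooth, 1.13 = thrown clear against its stop. Weighted, no spring: below about 0.5 it falls back in, above about 0.65 it falls clear and stays there. Less than 1 N at the tab moves it
- pawl_tab (a point): centre of the red grip of the pawl lever: 13 mm thick along its x, 30 mm wide along y, 42 mm long along z, which points away from the pivot, 60 mm from it (end at 81 mm). Pawl in: the tab leans 25 degrees from upright towards the counter's -x; thrown clear: 40 degrees towards +x, with the orange pawl standing up beside the disc
- pawl_pivot (a point): the fixed pivot of the pawl lever, in line with the tab, at counter (70, -82, 73) mm; it turns about the counter's y axis
- shaker: steel salt shaker, 60 mm wide, 102 mm high; leave alone
- squeeze: yellow squeeze bottle with a red cap, 60 mm wide, 135 mm high; leave alone
- cup: steel cup, 80 mm wide, 85 mm high; leave alone
- basket_a: round steel fry basket, 100 mm wide, with an upright red handle, 285 mm high, on the tray; leave alone
- basket_b: a second such basket on the tray; leave alone
- tongs: steel tongs 240 mm long with black tips, lying flat; leave alone
- spatula: spatula 250 mm long, lying flat; leave alone
- bowl: steel bowl, 150 mm wide, 60 mm high; leave alone

How it is judged:
By the outcome, as a careful person would: the job done as asked, in the order asked, and still so for the second after the job is handed in, with the robot touching nothing.
It also fails if it takes over 72 s, if anything falls off the work surface, if the arm or the gripper's body presses on something with over 40 N, if the wrist force passes 120 N, or if a joint passes its speed limit or range.

### The arm

A 6-joint arm with a two-finger parallel gripper is mounted at the origin on the work surface. World frame = base frame: x ahead of the robot, y to its left, z up, the work surface at z = 0. Lengths are in m, angles in rad, forces in N, time in s.
With the tool pointing down it reaches from about 0.35 to 0.975 m from the base axis. Payload 4.9 kg.
Tool frame: the origin (TCP) lies on the centre line of the jaws, within the pads' length; the fingertips stand 8 mm ahead of it and the grasp point (between the pads) lies 11 mm behind it; z points along the fingers, y is the direction in which the jaws open and shut (so a half turn about z gives the same grasp; the last joint's range is limited). The gripper opens to 85 mm and grips with 20 to 120 N. Pads are 22 mm wide; open, the fingers measure 114 mm over their backs; the gripper's body (76 mm by 85 mm) begins 54 mm behind the grasp point. The pads swing forward as they close: fully open they stand 13 mm farther back than shut.
Start: joints at [1.011, 0.053, 1.613, -0, 1.476, -0.119], TCP at [0.267, 0.565, 0.239] pointing down, gripper open.
Joint ranges: [-3.01, 3.01], [-1.01, 2.22], [0.06, 2.58], [-1.02, 4.17], [0.09, 2.62], [-3.14, 3.14]. Speed limits (rad/s): [2.57, 2.57, 3.14, 3.14, 3.14, 3.14].

### API

Orientations are given as a rotation vector (axis times angle).
In Python, from station import get_obs, get_image, calibration, finish_job gives the robot as it stands. The module is installed in compiled form; this text tells all that it offers.
- The arm moves only by the shell command python3 -m jog 'ROWS' [FORCE]. ROWS is JSON, a list of rows, each a list of 7 numbers: the shift along the tool's x, y, z in cm, then the turn, a rotation vector about the tool's x, y, z in rad, then the closure in counts, from 0 (fully open) to 255 (shut). In form: [[dx, dy, dz, ax, ay, az, jaw], ...]. A call has 1 to 8 rows; each row is the pose to reach, as a shift and turn from the pose measured when the call began, along the tool's axes at that moment; what a row does not reach only later rows make up. A row lasts 1/12 s, in which the tool goes at most 41.7 mm and 7.16 degrees, less where a joint would pass 70% of its speed; a pose out of reach is approached as far as the arm can. A call with a gripper value outside its range is refused whole. The fingers move at their own pace and stop on an object; FORCE is the grip in N (left out, the last holds). Time passes only in rows, so rows that repeat a pose let the fingers close. It gives the time, the measured TCP pose, the force and the opening at its end, in the units of the state.
- get_obs(): the state, without advancing time (a new reading comes with each control period).
- get_image(name): name is "scene" or "top"; returns the picture (480x640x3 uint8, red, green, blue); there is no depth.
- calibration(name): a dict with "vfov" (degrees; the focal length in pixels is half the picture's height over the tangent of half this angle, whatever the lens; pixels are square), "cx", "cy" (the principal point, pixels), "R" (3x3) and "t" (3): a world point X has camera coordinates R X + t. Camera axes: x right, y down, z forward; pixel columns grow to the right and rows downward; lengths in m; the calibration is good to about 2 mm. A picture is of the moment at which its call begins. calibration takes no time and is no camera call.
- finish_job(): hands the job in, once; it reports no verdict.
The state is a dict: "t": time; "q": joint angles; "dq": joint speeds; "effort": joint torques, N m; "tool_pos": TCP position; "tool_rot": TCP orientation; "contact_force": force on the tool from outside, world axes, zero at the start; "wrist_torque": the same for the moment, N m; "opening": finger opening in m.
Only numpy, scipy, OpenCV 4.12 (cv2) and the standard library are available. Lean on these libraries where they do the work, as an engineer would, in place of code of your own. Each camera call takes 0.05 s, during which the arm holds its last target. There are 200 camera calls.

## Working session

There is one attempt and no reset: what is moved stays moved. The work goes in short steps, Python scripts to look and compute and a shell command to move; the robot and the scene stay as the last step left them, time stands still between calls to the robot, and variables do not carry over. Pictures are saved under pics/ and viewed, about 8 in all and at most 12, crops included, and the job is handed in when it is done.

```bash
mkdir -p pics
python3 - <<'E'
from station import *
import cv2,numpy as np
o=get_obs();print({k:np.round(v,3).tolist() for k,v in o.items()})
for n in("scene","top"):
    c=calibration(n);print(n,c)
    cv2.imwrite(f"pics/{n}0.png",get_image(n)[:,:,::-1])
E
```

```text
{'t': 0.0, 'q': [1.011, 0.053, 1.614, -0.0, 1.476, -0.119], 'dq': [-0.002, 0.001, -0.001, -0.001, 0.001, 0.0], 'effort': [0.0, -39.369, -37.018, -0.0, 0.007, 0.0], 'tool_pos': [0.266, 0.565, 0.238], 'tool_rot': [-0.687, -3.065, 0.003], 'contact_force': [0.225, 0.023, -0.441], 'wrist_torque': [-0.022, -0.055, 0.048], 'opening': 0.085}
scene {'vfov': 51.18456467485126, 'cx': 318.77762058096687, 'cy': 246.73668368360222, 'R': array([[ 0.74184714,  0.670147  , -0.02378696],
       [ 0.36571848, -0.43407066, -0.82330593],
       [-0.56206122,  0.60206782, -0.56709922]]), 't': array([-0.38583092, -0.0928205 ,  1.64388658])}
top {'vfov': 51.98329835304277, 'cx': 315.5934945948005, 'cy': 252.47284307699934, 'R': array([[ 0.01527131, -0.99977304, -0.01485472],
       [-0.98329049, -0.01232092, -0.18162602],
       [ 0.18140177,  0.01738017, -0.98325547]]), 't': array([0.02691249, 0.52808159, 1.3970358 ])}
```

View pics/scene0.png

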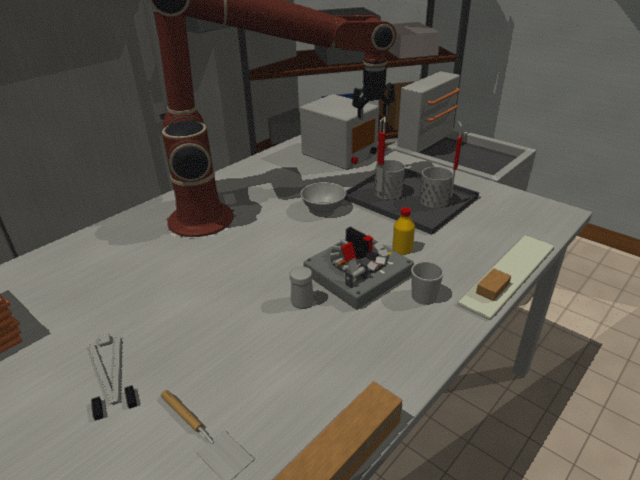

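View pics/top0.png

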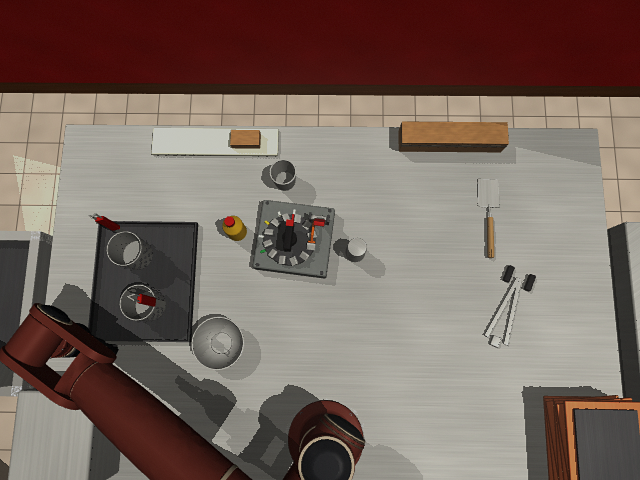

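Run:
```python
import cv2,numpy as np
a=cv2.imread("pics/top0.png")[190:290,242:342];b=cv2.imread("pics/scene0.png")[215:315,300:420]
f=lambda i,s:cv2.resize(i,None,fx=s,fy=s,interpolation=cv2.INTER_CUBIC)
cv2.imwrite("pics/c1.png",f(a,6))
b=f(b,6);cv2.imwrite("pics/c2.png",cv2.convertScaleAbs(b,alpha=1.6))
```

```text
(no output)
```

View pics/c1.png

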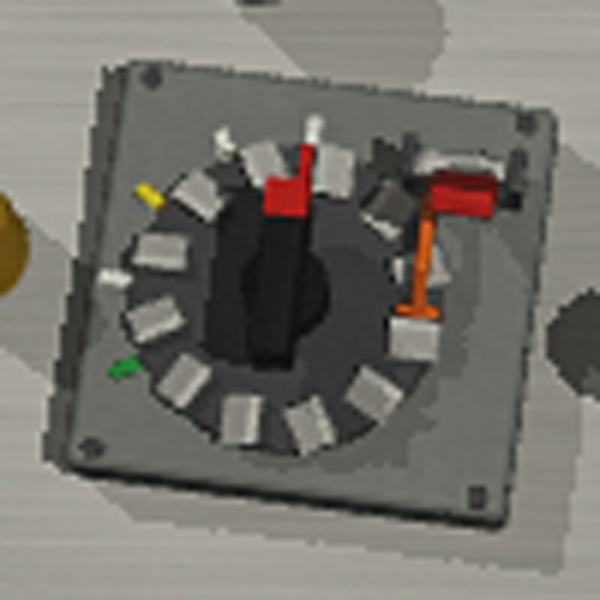

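View pics/c2.png

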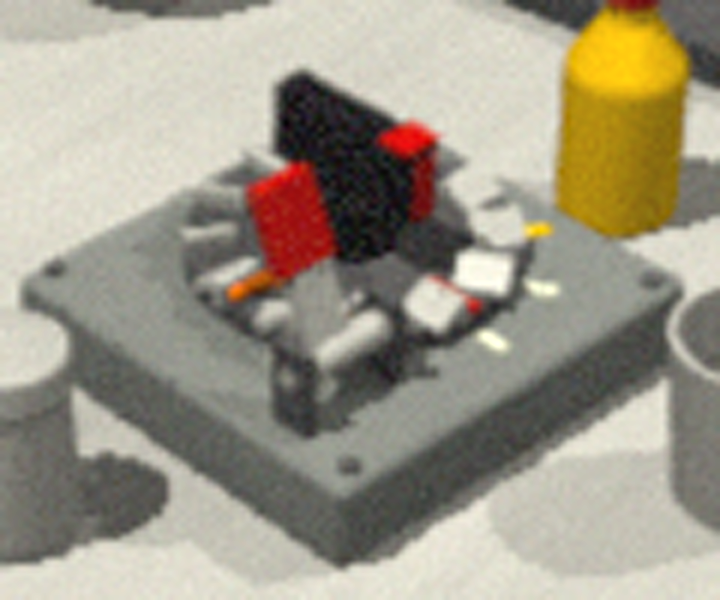

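```bash
cat > h.py <<'E'
from station import *
import numpy as np
from scipy.optimize import least_squares
from scipy.spatial.transform import Rotation as Rn
def proj(n,X):
    c=calibration(n);p=np.asarray(X)@c["R"].T+c["t"];f=240/np.tan(np.radians(c["vfov"]/2))
    return p[:,:2]/p[:,2:]*f+[c["cx"],c["cy"]]
def W(p,X):
    X=np.array(X,float);return np.c_[X[:,:2]@np.array([[np.cos(p[2]),np.sin(p[2])],[-np.sin(p[2]),np.cos(p[2])]])+p[:2],X[:,2]]
def tool(X):  # world pts -> current tool frame, cm
    o=get_obs();return (np.asarray(X)-o["tool_pos"])@Rn.from_rotvec(o["tool_rot"]).as_matrix()*100
E
python3 - <<'E'
from h import *
C=lambda l:np.array([[x,y,z] for x,y,z in l])/1000
T=C([(115,100,45),(115,-120,45),(-95,-120,45),(-95,100,45)]);uT=np.array([(130,62),(555,115),(503,525),(70,465)])/6+[242-.4,190-.4]
S=C([(115,100,45),(115,-120,45),(-95,-120,45)]);uS=np.array([(680,293),(345,497),(25,290)])/6+[300-.4,215-.4]
for m in(0,1,2):
    f=lambda p:np.r_[(proj("top",W(p,T))-uT).ravel()*(m!=1),(proj("scene",W(p,S))-uS).ravel()*(m!=0)]
    r=least_squares(f,[.75,.08,0]);print(r.x.round(4),r.fun.round(1))
p=r.x
q=W(p,C([(0,0,107),(70,-82,73),(70-60*np.sin(.436),-82,73+60*np.cos(.436)),(70+60*np.sin(.698),-82,73+60*np.cos(.698))]))
print(q.round(4))
for n,o,s in(("top",(242,190),6),("scene",(300,215),6)):print(n,((proj(n,q)-o)*s).round())
o=get_obs();print(Rn.from_rotvec(o["tool_rot"]).as_matrix().round(3))
E
```

```text
[ 0.5631  0.1101 -0.1165] [-0.6 -0.6  1.1 -0.5  0.9  0.3 -1.4  0.7  0.  -0.  -0.  -0.  -0.  -0. ]
[ 0.5704  0.1051 -0.1096] [ 0.  -0.   0.  -0.   0.  -0.   0.  -0.   2.1 -1.3 -0.1  1.4 -2.  -1. ]
[ 0.5657  0.1092 -0.1122] [-0.5 -1.3  1.3 -1.5  1.3 -0.7 -0.9 -0.   1.4 -2.6 -0.8 -0.2 -2.2 -2.5]
[[0.5657 0.1092 0.107 ]
 [0.6261 0.0199 0.073 ]
 [0.6009 0.0227 0.1274]
 [0.6644 0.0156 0.119 ]]
top [[282. 271.]
 [473. 168.]
 [466. 191.]
 [483.  65.]]
scene [[349. 142.]
 [327. 351.]
 [286. 220.]
 [397. 303.]]
[[-0.904  0.427 -0.001]
 [ 0.427  0.904 -0.002]
 [ 0.    -0.002 -1.   ]]
```

```bash
cat >> h.py <<'E'
P=np.array([.566,.109,-.112])
def go(cx,cy,z,yawdeg=None,P=P):  # counter mm target -> tool-frame cm shift and yaw turn about tool z
    o=get_obs();M=Rn.from_rotvec(o["tool_rot"]).as_matrix();y=np.arctan2(M[1,0],M[0,0])-P[2]
    X=W(P,[[cx/1e3,cy/1e3,z/1e3]]);d=0
    if yawdeg is not None:d=-((np.radians(yawdeg)-y+np.pi)%(2*np.pi)-np.pi)
    now=W([0,0,-P[2]],[np.r_[o["tool_pos"][:2]-P[:2],o["tool_pos"][2]]])[0]*1e3
    tl=Rn.from_matrix(M).inv().apply([0,0,-1.])
    print("t",o["t"],"at",now.round(1),"yaw",np.degrees(y).round(1),"->",tool(X)[0].round(2),"az",round(d,3),"F",np.round(o["contact_force"],1),"T",np.round(o["wrist_torque"],2),"open",round(o["opening"],4),"q6",np.round(o["q"][5],2),"tilt",tl.round(3))
E
python3 -m jog '[[0,0,-4,0,0,0.1,255],[0,0,-8,0,0,0.2,255],[0,0,-10,0,0,0.3,255],[0,0,-10,0,0,0.4,255]]' 60
python3 -c "
from h import *
go(5,-90,320,0)"
```

```text
t: 0.43
tool_pos: [0.2675, 0.5667, 0.3456]
tool_rot: [1.289, 2.864, 0.014]
contact_force: [-0.9, 0.5, -0.2]
opening: 0.0388
t 0.4333 at [-347.8  421.4  345.6] yaw 138.0 -> [-60.45 -14.38   2.28] az 2.408 F [-0.9  0.5 -0.2] T [-0.    0.01  0.02] open 0.0388 q6 0.29 tilt [-0.003 -0.009  1.   ]
```

```bash
python3 -m jog '[[-4,-1,0,0,0,0.12,255],[-8,-2,0,0,0,0.24,255],[-12,-3,0,0,0,0.36,255],[-16,-4,0,0,0,0.48,255],[-20,-5,0,0,0,0.6,255],[-24,-6,0,0,0,0.72,255],[-28,-7,0,0,0,0.84,255],[-30,-7,0,0,0,0.95,255]]' >/dev/null
python3 -m jog '[[-3,2.6,0.5,0,0,0.12,255],[-6,5.2,1,0,0,0.24,255],[-9,7.8,1.5,0,0,0.36,255],[-12,10.4,2,0,0,0.48,255],[-15,13,2,0,0,0.6,255],[-18,15.6,2,0,0,0.72,255],[-21,18.2,2,0,0,0.84,255],[-23.7,20.5,2.3,0,0,0.95,255]]'
python3 -c "
from h import *
go(5,-90,220,0)"
```

```text
t: 1.77
tool_pos: [0.5603, 0.0118, 0.32]
tool_rot: [-3.08, -0.593, -0.01]
contact_force: [-1.0, 0.9, 0.6]
opening: -0.0002
t 1.7667 at [  5.2 -97.2 320. ] yaw 28.2 -> [ 0.25 -0.61 10.  ] az 0.492 F [-1.   0.9  0.6] T [ 0.01 -0.02  0.02] open -0.0002 q6 1.08 tilt [-0.007  0.003  1.   ]
```

Now down to z≈0.17 and look close up before contact.

```bash
python3 -m jog '[[0.2,-0.6,3,0,0,0.12,255],[0.2,-0.6,6,0,0,0.24,255],[0.2,-0.6,9,0,0,0.36,255],[0.2,-0.6,12,0,0,0.48,255],[0.2,-0.6,14.5,0,0,0.49,255],[0.2,-0.6,14.5,0,0,0.49,255]]'
python3 - <<'E'
from h import *
import cv2
go(5,-90,128,0)
f=lambda i,s:cv2.resize(i,None,fx=s,fy=s,interpolation=cv2.INTER_CUBIC)
a=get_image("top")[185:285,262:342,::-1];b=get_image("scene")[195:295,310:390,::-1]
cv2.imwrite("pics/c3.png",np.hstack([f(a,5),cv2.convertScaleAbs(f(b,5),alpha=1.5)]))
tip=get_obs()["tool_pos"]+[0,0,-.008]
for n,o in(("top",(262,185)),("scene",(310,195))):print(n,((proj(n,[tip])-o)*5).round())
E
```

```text
t: 2.27
tool_pos: [0.5564, 0.0194, 0.1676]
tool_rot: [-3.13, 0.172, 0.012]
contact_force: [-0.6, -0.2, -1.4]
opening: -0.0001
t 2.2667 at [  0.5 -90.2 167.6] yaw 0.1 -> [0.48 0.01 3.96] az 0.002 F [-0.6 -0.2 -1.4] T [ 0.   -0.01  0.  ] open -0.0001 q6 1.58 tilt [0.008 0.006 1.   ]
top [[294. 240.]]
scene [[121. 192.]]
```

View pics/c3.png

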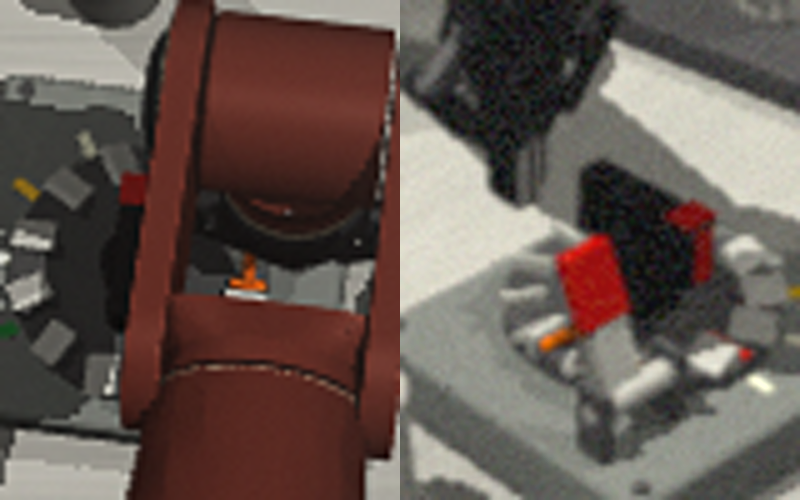

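```bash
python3 -m jog '[[0,0,2,0,0,0,255],[0,0,4,0,0,0,255],[0,0,4,0,0,0,255]]'
python3 -m jog '[[1,0,0,0,0,0,255],[2,0,0,0,0,0,255],[3,0,0,0,0,0,255],[4,0,0,0,0,0,255],[5,0,0,0,0,0,255],[6,0,0,0,0,0,255],[7,0,0,0,0,0,255],[7.6,0,0,0,0,0,255]]'
python3 -c "
from h import *
go(0,0,96,0)"
```

```text
t: 2.62
tool_pos: [0.5592, 0.0194, 0.1329]
tool_rot: [-3.131, 0.17, 0.0]
contact_force: [-1.4, -0.5, -0.9]
opening: -0.0
t: 3.28
tool_pos: [0.6362, 0.011, 0.1329]
tool_rot: [-3.131, 0.171, -0.001]
contact_force: [0.6, -0.3, 0.6]
opening: 0.0003
t 3.2833 at [ 80.8 -89.6 132.9] yaw 0.2 -> [-8.05 -8.96  3.75] az 0.003 F [ 0.6 -0.3  0.6] T [-0.01  0.01 -0.05] open 0.0003 q6 1.58 tilt [0.    0.006 1.   ]
```

```bash
python3 -m jog '[[0,0,-3,0,0,0,255],[0,0,-6,0,0,0,255],[-2,-2,-7,0,0,0,150],[-5,-5,-7,0,0,0,0],[-8,-9,-7,0,0,0,0],[-8,-9,-7,0,0,0,0]]'
python3 - <<'E'
from h import *
import cv2
go(0,0,96,0)
f=lambda i,s:cv2.resize(i,None,fx=s,fy=s,interpolation=cv2.INTER_CUBIC)
b=get_image("scene")[195:315,290:430,::-1]
cv2.imwrite("pics/c4.png",cv2.convertScaleAbs(f(b,5),alpha=1.5))
q=W(P,np.array([(0,0,107),(42,0,125),(-42,0,125),(108.6,-82,119)])/1e3)
print(((proj("scene",q)-[290,195])*5).round())
E
```

```text
t: 3.78
tool_pos: [0.5642, 0.1124, 0.2038]
tool_rot: [-3.129, 0.165, 0.001]
contact_force: [0.1, -0.6, -0.0]
opening: 0.0482
t 3.7833 at [ -2.1   3.1 203.8] yaw 0.4 -> [ 0.22  0.41 10.78] az 0.006 F [ 0.1 -0.6 -0. ] T [0.01 0.01 0.02] open 0.0482 q6 1.74 tilt [0.001 0.008 1.   ]
[[341. 219.]
 [399. 222.]
 [286. 159.]
 [381. 353.]]
```

View pics/c4.png

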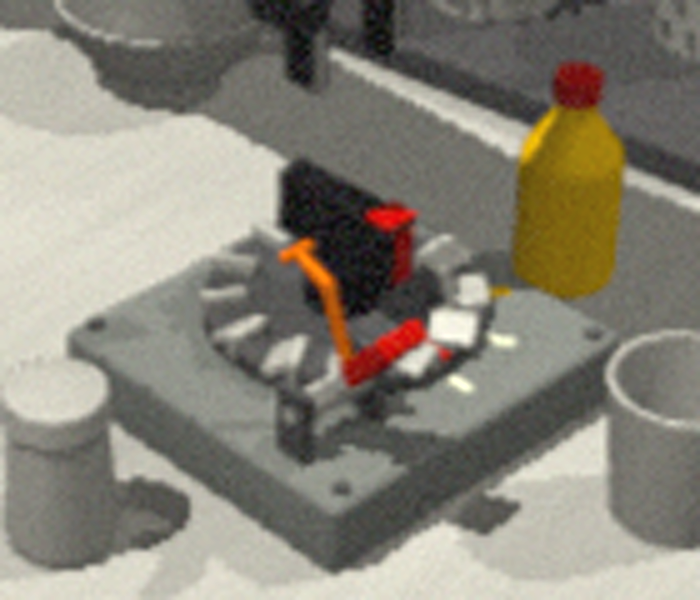

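```bash
python3 -m jog '[[0.2,0.4,3,0,0,0.006,110],[0.2,0.4,6.5,0,0,0.006,110],[0.2,0.4,10,0,0,0.006,110],[0.2,0.4,10.7,0,0,0.006,110],[0.2,0.4,10.7,0,0,0.006,110]]'
python3 -m jog '[[0,0,0,0,0,0,255],[0,0,0,0,0,0,255],[0,0,0,0,0,0,255],[0,0,0,0,0,0,255],[0,0,0,0,0,0,255]]' 30
python3 -c "
from h import *
go(0,0,96,0)"
```

```text
t: 4.25
tool_pos: [0.5644, 0.1078, 0.0934]
tool_rot: [-3.13, 0.174, 0.011]
contact_force: [-0.5, 1.1, 0.0]
opening: 0.0486
t: 4.67
tool_pos: [0.5665, 0.1118, 0.0957]
tool_rot: [-3.122, 0.173, 0.002]
contact_force: [4.4, 16.3, -5.4]
opening: 0.0197
t 4.6667 at [ 0.2  2.8 95.7] yaw 0.1 -> [-0.02  0.28 -0.03] az 0.001 F [ 4.4 16.3 -5.4] T [ 1.61 -0.46 -0.1 ] open 0.0197 q6 1.74 tilt [0.002 0.015 1.   ]
```

```bash
python3 -m jog '[[0,0,0,0,0,0,255],[0,0,0,0,0,0,255]]'
python3 -c "
from h import *
go(0,0,96,0)"
```

```text
t: 4.83
tool_pos: [0.5665, 0.112, 0.0957]
tool_rot: [-3.123, 0.172, 0.002]
contact_force: [3.1, 3.8, -9.2]
opening: 0.0197
t 4.8333 at [ 0.2  3.  95.7] yaw 0.1 -> [-0.02  0.3  -0.03] az 0.002 F [ 3.1  3.8 -9.2] T [-0.51 -0.08 -0.03] open 0.0197 q6 1.74 tilt [0.002 0.014 1.   ]
```

```bash
sed -i 's/^P=.*/P=np.array([.5663,.112,-.112])/' h.py; python3 -m jog '[[0,0,0,0,0,-0.1,255],[0,0,0,0,0,-0.2,255],[0,0,0,0,0,-0.3,255],[0,0,0,0,0,-0.4,255],[0,0,0,0,0,-0.5,255],[0,0,0,0,0,-0.6,255],[0,0,0,0,0,-0.7,255],[0,0,0,0,0,-0.7,255]]'
python3 -c "
from h import *
go(0,0,96,0)"
```

```text
t: 5.5
tool_pos: [0.5666, 0.1118, 0.0958]
tool_rot: [-2.992, -0.912, -0.007]
contact_force: [0.7, 3.3, -9.5]
opening: 0.0194
t 5.5 at [ 0.3 -0.1 95.8] yaw 40.3 -> [-0.02 -0.03 -0.02] az 0.704 F [ 0.7  3.3 -9.5] T [-0.4  -0.41  0.02] open 0.0194 q6 1.03 tilt [-0.008  0.012  1.   ]
```

Forces stay small, axis is good. Continue towards home.

```bash
python3 -m jog '[[0,0,0,0,0,-0.1,255],[0,0,0,0,0,-0.2,255],[0,0,0,0,0,-0.3,255],[0,0,0,0,0,-0.4,255],[0,0,0,0,0,-0.5,255],[0,0,0,0,0,-0.6,255],[0,0,0,0,0,-0.7,255],[0,0,0,0,0,-0.8,255]]'
python3 -m jog '[[0,0,0,0,0,-0.1,255],[0,0,0,0,0,-0.2,255],[0,0,0,0,0,-0.3,255],[0,0,0,0,0,-0.4,255],[0,0,0,0,0,-0.48,255],[0,0,0,0,0,-0.48,255]]'
python3 -c "
from h import *
go(0,0,96,120)"
```

```text
t: 6.17
tool_pos: [0.5667, 0.1117, 0.0958]
tool_rot: [-2.401, -2.008, -0.015]
contact_force: [2.1, 1.7, -10.0]
opening: 0.0198
t: 6.67
tool_pos: [0.5668, 0.1117, 0.0958]
tool_rot: [-1.858, -2.522, -0.02]
contact_force: [2.6, 3.0, -9.5]
opening: 0.0197
t 6.6667 at [ 0.5 -0.2 95.8] yaw 113.6 -> [ 0.04 -0.04 -0.02] az -0.111 F [ 2.6  3.  -9.5] T [-0.12  0.06  0.01] open 0.0197 q6 -0.25 tilt [-0.015 -0.005  1.   ]
```

```bash
python3 -m jog '[[0,0,0,0,0,-0.05,255],[0,0,0,0,0,-0.1,255],[0,0,0,0,0,-0.13,255],[0,0,0,0,0,-0.13,255]]'
python3 -c "
from h import *
go(0,0,96,120)"
python3 -m jog '[[0,0,0,0,0,-0.03,255],[0,0,0,0,0,-0.06,255],[0,0,0,0,0,-0.06,255]]'
python3 -c "
from h import *
go(0,0,96,120)"
```

```text
t: 7.0
tool_pos: [0.5668, 0.1118, 0.0959]
tool_rot: [-1.698, -2.632, -0.022]
contact_force: [2.2, 3.1, -7.6]
opening: 0.0195
t 7.0 at [ 0.5 -0.1 95.9] yaw 120.8 -> [ 0.04 -0.04 -0.01] az 0.013 F [ 2.2  3.1 -7.6] T [ 0.08  0.06 -0.77] open 0.0195 q6 -0.37 tilt [-0.015 -0.007  1.   ]
t: 7.25
tool_pos: [0.5666, 0.1123, 0.096]
tool_rot: [-1.627, -2.675, -0.025]
contact_force: [1.1, 2.7, -7.7]
opening: 0.0198
t 7.25 at [ 0.3  0.3 96. ] yaw 123.8 -> [-0.01 -0.04  0.  ] az 0.066 F [ 1.1  2.7 -7.7] T [ 0.39  0.26 -1.57] open 0.0198 q6 -0.43 tilt [-0.017 -0.008  1.   ]
```

```bash
python3 -m jog '[[0,0,0,0,0,0.04,255],[0,0,0,0,0,0.08,255],[0,0,0,0,0,0.08,255],[0,0,0,0,0,0.08,255]]'
python3 -c "
from h import *
go(0,0,96,120)"
python3 -m jog '[[0,0,0,0,0,0,110],[0,0,0,0,0,0,110],[0,0,0,0,0,0,110],[0,0,-1.5,0,0,0,110],[0,0,-5,0,0,0,110],[0,0,-9,0,0,0,110],[0,0,-11,0,0,0,255]]'
python3 - <<'E'
from h import *
import cv2
go(160,-90,200,90)
f=lambda i,s:cv2.resize(i,None,fx=s,fy=s,interpolation=cv2.INTER_CUBIC)
b=get_image("scene")[195:315,290:430,::-1]
cv2.imwrite("pics/c5.png",cv2.convertScaleAbs(f(b,5),alpha=1.5))
E
```

```text
t: 7.58
tool_pos: [0.5665, 0.1126, 0.096]
tool_rot: [-1.732, -2.607, -0.025]
contact_force: [1.8, 4.2, -8.4]
opening: 0.0197
t 7.5833 at [ 0.2  0.6 96. ] yaw 119.2 -> [-0.05 -0.04 -0.  ] az -0.014 F [ 1.8  4.2 -8.4] T [ 0.34  0.04 -0.07] open 0.0197 q6 -0.35 tilt [-0.018 -0.007  1.   ]
t: 8.17
tool_pos: [0.569, 0.1102, 0.2126]
tool_rot: [-1.736, -2.613, -0.032]
contact_force: [0.4, 0.1, 0.9]
opening: 0.0375
t 8.1667 at [  2.9  -1.5 212.6] yaw 119.2 -> [-15.41   9.37   1.17] az 0.51 F [0.4 0.1 0.9] T [0.   0.   0.04] open 0.0375 q6 -0.35 tilt [-0.015 -0.015  1.   ]
```

View pics/c5.png

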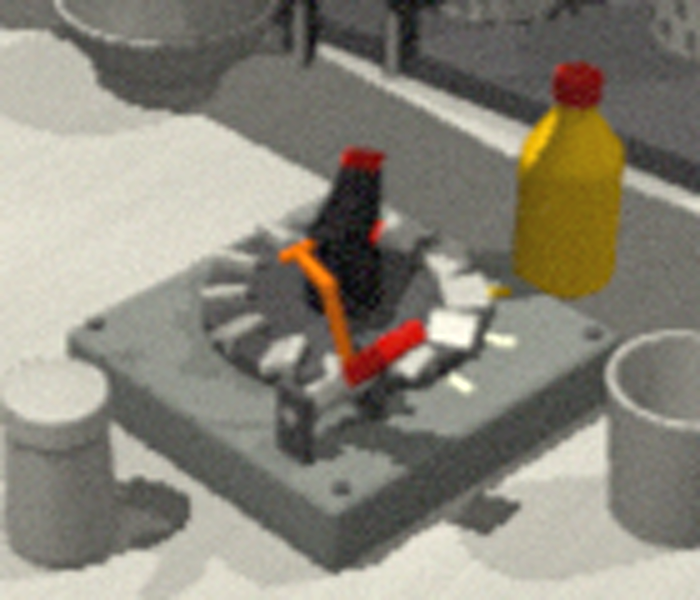

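```bash
python3 -m jog '[[-3,1.9,0.3,0,0,0.1,255],[-6,3.8,0.6,0,0,0.2,255],[-9,5.6,0.9,0,0,0.3,255],[-12,7.5,1.2,0,0,0.4,255],[-15.4,9.4,1.2,0,0,0.51,255],[-15.4,9.4,1.2,0,0,0.51,255]]' >/dev/null
python3 -m jog '[[0,0,2.5,0,0,0,255],[0,0,5,0,0,0,255],[0,0,7.5,0,0,0,255],[0,0,7.5,0,0,0,255]]'
python3 -c "
from h import *
go(80,-90,123,90)"
```

```text
t: 9.05
tool_pos: [0.7189, 0.0013, 0.122]
tool_rot: [-2.343, -2.079, -0.025]
contact_force: [-2.4, -0.0, -0.6]
opening: -0.0003
t 9.05 at [164.  -92.9 122. ] yaw 89.6 -> [ 0.24 -8.4  -0.12] az -0.007 F [-2.4 -0.  -0.6] T [-0.    0.11  0.02] open -0.0003 q6 0.01 tilt [-0.018 -0.004  1.   ]
```

```bash
python3 -m jog '[[0.2,-1.2,0,0,0,0,255],[0.2,-2.4,0,0,0,0,255],[0.2,-3.6,0,0,0,0,255],[0.2,-4.8,0,0,0,0,255],[0.2,-6,0,0,0,0,255],[0.2,-7,0,0,0,0,255],[0.2,-8,0,0,0,0,255],[0.2,-8.6,0,0,0,0,255]]'
python3 -m jog '[[0,0,0,0,0,0,255],[0,1,0,0,0,0,255],[0,2,-1,0,0,0,255],[0,2,-5,0,0,0,255],[0,2,-9,0,0,0,255]]'
python3 - <<'E'
from h import *
import cv2
go(0,0,205,119.2)
f=lambda i,s:cv2.resize(i,None,fx=s,fy=s,interpolation=cv2.INTER_CUBIC)
b=get_image("scene")[195:315,290:430,::-1]
cv2.imwrite("pics/c6.png",cv2.convertScaleAbs(f(b,5),alpha=1.5))
E
```

```text
t: 9.72
tool_pos: [0.6338, 0.0136, 0.1242]
tool_rot: [-2.344, -2.081, -0.028]
contact_force: [0.3, 0.1, -0.4]
opening: 0.0002
t: 10.13
tool_pos: [0.6527, 0.0095, 0.2128]
tool_rot: [-2.341, -2.079, -0.023]
contact_force: [1.0, -0.7, 0.3]
opening: -0.0003
t 10.1333 at [ 97.3 -92.2 212.8] yaw 89.6 -> [ 9.14 -9.79  0.92] az -0.516 F [ 1.  -0.7  0.3] T [-0.06 -0.03  0.05] open -0.0003 q6 0.01 tilt [-0.018 -0.002  1.   ]
```

View pics/c6.png

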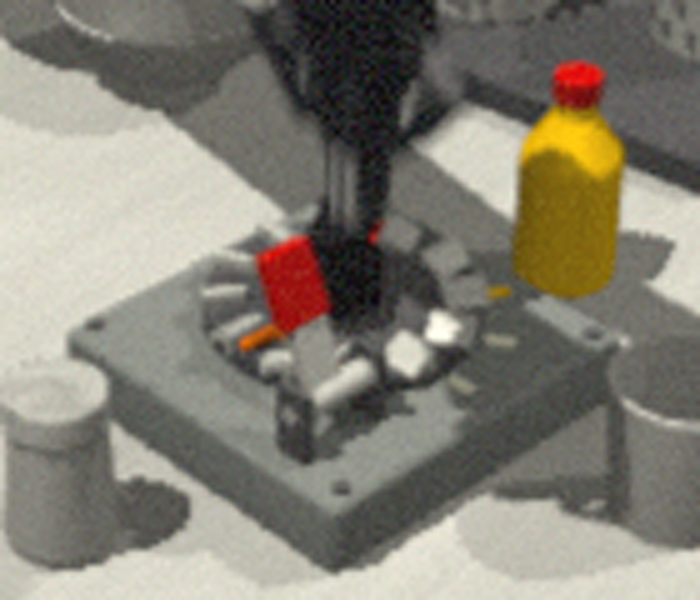

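```bash
python3 -m jog '[[2.3,-2.4,0,0,0,-0.1,180],[4.6,-4.8,0,0,0,-0.2,110],[6.9,-7.3,0,0,0,-0.3,110],[9.1,-9.8,0,0,0,-0.4,110],[9.1,-9.8,0.3,0,0,-0.516,110],[9.1,-9.8,0.3,0,0,-0.516,110],[9.1,-9.8,0.3,0,0,-0.516,110]]'
python3 -c "
from h import *
go(0,0,96,119.2)"
```

```text
t: 10.77
tool_pos: [0.5724, 0.111, 0.2233]
tool_rot: [1.735, 2.605, 0.041]
contact_force: [0.6, 0.6, -1.1]
opening: 0.0486
t 10.7667 at [  6.1  -0.3 223.3] yaw 119.1 -> [ 0.26 -0.88 12.72] az -0.002 F [ 0.6  0.6 -1.1] T [-0.02  0.01  0.  ] open 0.0486 q6 -0.34 tilt [-0.005 -0.028  1.   ]
```

```bash
python3 -m jog '[[0.1,-0.4,4,0.028,-0.005,0,110],[0.2,-0.8,7,0.028,-0.005,0,110],[0.26,-0.88,9,0.028,-0.005,0,110],[0.26,-0.88,9,0.028,-0.005,0,110]]' >/dev/null
python3 -c "
from h import *
go(0,0,96,119.2)"
```

```text
t 11.1 at [ -3.2  -2.  127.4] yaw 118.9 -> [0.01 0.41 3.14] az -0.006 F [-1.7  0.2 -0.7] T [-0.01  0.02 -0.01] open 0.0484 q6 -0.33 tilt [-0.003  0.009  1.   ]
```

```bash
python3 -m jog '[[0,0.3,2,-0.005,0,-0.005,110],[0,0.35,3.1,-0.007,-0.003,-0.005,110],[0,0.35,3.1,-0.007,-0.003,-0.005,110],[0,0.35,3.1,-0.007,-0.003,-0.005,110]]' >/dev/null
python3 -c "
from h import *
go(0,0,96,119.2)"
```

```text
t 11.4333 at [ 0.1 -0.7 96.9] yaw 119.1 -> [0.06 0.03 0.09] az -0.002 F [ 1.7 -0.2  0.7] T [ 0.02  0.02 -0.01] open 0.0483 q6 -0.33 tilt [0.    0.002 1.   ]
```

```bash
python3 -m jog '[[0,0,0,0,0,0,255],[0,0,0,0,0,0,255],[0,0,0,0,0,0,255],[0,0,0,0,0,0,255],[0,0,0,0,0,0,255]]' 30 >/dev/null
python3 -m jog '[[0,0,0,0,0,0,255],[0,0,0,0,0,0,255]]' >/dev/null
python3 -c "
from h import *
go(0,0,96,90)"
```

```text
t 12.0167 at [ 0.9 -0.8 99. ] yaw 119.1 -> [ 0.12 -0.03  0.3 ] az 0.507 F [-1.1 -0.  -1.6] T [-0.04  0.01  0.02] open 0.02 q6 -0.33 tilt [0.002 0.    1.   ]
```

```bash
python3 -m jog '[[0,0,0,0,0,0.08,255],[0,0,0,0,0,0.16,255],[0,0,0,0,0,0.24,255],[0,0,0,0,0,0.32,255],[0,0,0,0,0,0.4,255],[0,0,0,0,0,0.48,255],[0,0,0,0,0,0.55,255],[0,0,0,0,0,0.55,255]]'>/dev/null
python3 -c "
from h import *
go(0,0,96,90)"
```

```text
t 12.6833 at [ 0.5 -0.9 99. ] yaw 87.5 -> [ 0.09 -0.06  0.3 ] az -0.044 F [-2.3 -0.8 -0.1] T [-0.1   0.33 -0.09] open 0.0197 q6 0.22 tilt [0.002 0.    1.   ]
```

```bash
python3 -m jog '[[0,0,0,0,0,0,255],[0,0,0,0,0,0,255],[0,0,0,0,0,0,255],[0,0,0,0,0,0,255],[0,0,0,0,0,0,255],[0,0,0,0,0,0,255],[0,0,0,0,0,0,255],[0,0,0,0,0,0,255]]'>/dev/null
python3 - <<'E'
from h import *
import cv2
go(0,0,96,87.5)
f=lambda i,s:cv2.resize(i,None,fx=s,fy=s,interpolation=cv2.INTER_CUBIC)
b=get_image("scene")[195:315,290:430,::-1]
cv2.imwrite("pics/c7.png",cv2.convertScaleAbs(f(b,5),alpha=1.5))
E
```

```text
t 13.35 at [ 0.5 -0.9 99. ] yaw 87.5 -> [ 0.09 -0.05  0.3 ] az -0.0 F [-0.9 -1.4 -1.1] T [-0.03  0.15  0.1 ] open 0.0197 q6 0.22 tilt [0.002 0.    1.   ]
```

View pics/c7.png

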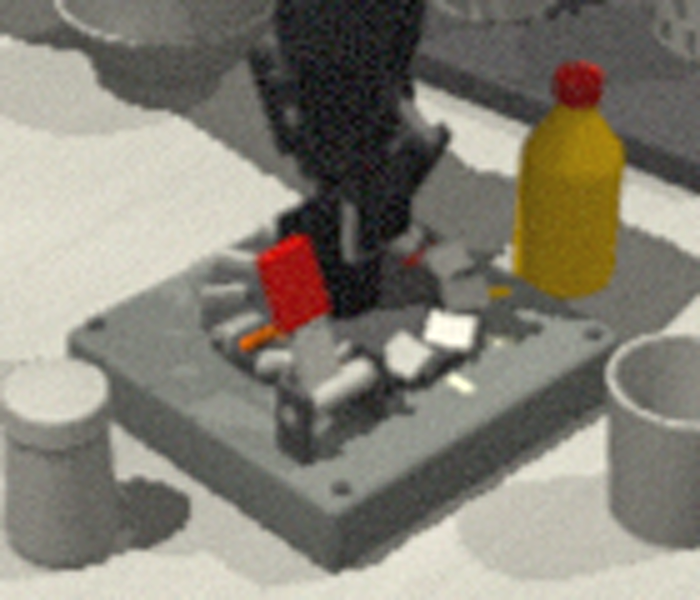

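```bash
python3 -m jog '[[0,0,0,0,0,0,255],[0,0,0,0,0,0,255],[0,0,0,0,0,0,255]]'>/dev/null
python3 -m jog '[[0,0,0,0,0,0.08,255],[0,0,0,0,0,0.16,255],[0,0,0,0,0,0.24,255],[0,0,0,0,0,0.32,255],[0,0,0,0,0,0.4,255],[0,0,0,0,0,0.48,255],[0,0,0,0,0,0.52,255],[0,0,0,0,0,0.52,255]]'>/dev/null
python3 -c "
from h import *
go(0,0,96,57)"
```

```text
t 14.3167 at [ 0.1 -0.8 99. ] yaw 57.7 -> [ 0.06 -0.05  0.3 ] az 0.011 F [-2.9 -0.3 -0.3] T [ 0.02  0.43 -0.07] open 0.0196 q6 0.74 tilt [0.002 0.    1.   ]
```

```bash
python3 -m jog '[[0,0,0,0,0,0,255],[0,0,0,0,0,0,255],[0,0,0,0,0,0,110],[0,0,0,0,0,0,110],[0,0,0,0,0,0,110],[0,0,-1.5,0,0,0,110],[0,0,-5,0,0,0,110],[0,0,-9,0,0,0,110]]'>/dev/null
python3 -m jog '[[0,0,-4,0,0,0,110],[0,0,-8,0,0,0,110],[0,0,-12,0,0,0,110],[0,0,-12,0,0,0,110]]'
python3 -c "
from h import *
go(-250,0,330)"
```

```text
t: 15.32
tool_pos: [0.5693, 0.1118, 0.3186]
tool_rot: [2.828, 1.357, 0.014]
contact_force: [1.0, -0.6, 1.3]
opening: 0.0484
t 15.3167 at [3.000e+00 1.000e-01 3.186e+02] yaw 57.7 -> [-13.52 -21.36  -1.4 ] az 0 F [ 1.  -0.6  1.3] T [ 0.02 -0.03 -0.02] open 0.0484 q6 0.74 tilt [-0.006 -0.008  1.   ]
```

```bash
python3 -m jog '[[-2,-3.2,-0.5,0,0,0,110],[-4,-6.4,-1,0,0,0,110],[-6,-9.6,-1,0,0,0,110],[-8,-12.8,-1,0,0,0,110],[-9.5,-15,-1,0,0,0,110],[-9.5,-15,-1,0,0,0,110]]'
python3 - <<'E'
from h import *
import cv2
f=lambda i,s:cv2.resize(i,None,fx=s,fy=s,interpolation=cv2.INTER_CUBIC)
b=get_image("scene")[215:315,305:405,::-1];a=get_image("top")
cv2.imwrite("pics/top9.png",a[:,:,::-1])
cv2.imwrite("pics/c8.png",np.hstack([f(a[190:290,242:342,::-1],4),cv2.convertScaleAbs(f(b,4),alpha=1.5)]))
E
```

```text
t: 15.82
tool_pos: [0.3898, 0.1321, 0.3275]
tool_rot: [2.826, 1.36, 0.018]
contact_force: [0.8, 0.0, -0.3]
opening: 0.0487
```

View pics/c8.png

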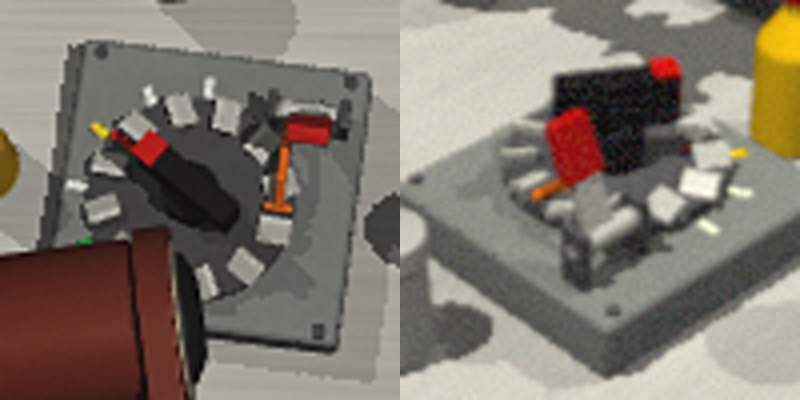

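The pointer's red stripe runs from (150,147) to (112,132), in line with the yellow mark at (98,130). The pawl lies in at (280,180), with the tab leaning as it did at the start.

```bash
python3 -c "
from station import *
print(finish_job(), get_obs()['t'])"
```

```text
the job is handed in; nothing more can be done
the job is handed in; nothing more can be done
```

The batch counter is reset and clicked on for the two baskets, and the job is handed in at about 16 s of the 72 s allowed.

- **Pawl thrown clear:** I pushed the tab over with closed fingers. The picture afterwards showed the orange pawl standing up beside the disc.
- **Wound home:** I gripped the knob and turned it anticlockwise until it met the home stop, where the wrist torque rose to about 1.6 N m. The green mark was not in clear view then, so home rests on that torque and on the angle turned.
- **Pawl back in:** I pushed the tab back from the other side. The picture showed the pawl lying in again.
- **Two clicks:** I turned the knob about 31.6°, paused about 1 s, then turned it on to about 61.4° in total. That is about 0.025 rad past the second click, inside the range where the pawl lies fully down.

The last pictures, taken with the arm withdrawn, show the pointer on the yellow mark and the pawl in. Where I stopped to read the wrist force, it was never above about 17 N. I did not compare the other objects one by one; the arm was kept clear of them.

The first estimate of the counter's position was about 3 mm off sideways. That showed as a 16 N side force when gripping the knob, and I corrected it before turning.

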